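Sort loose RF connectors into the trays of their kind

TASK

Put away the four loose coaxial parts from the bench: set each one in the grey tray that already holds a part of the same kind, standing or lying flat on the tray floor as it does now (both adaptors upright on their nuts, the attenuator and the tee lying flat), not on top of another part. Leave the three parts that are already in the trays where they are.

Things in the scene. Friction and masses are not known exactly. Their poses are not given: they have to be found in the camera images.
- tray_attenuator: the tray with the sample attenuator in it; one of three like grey open trays, fixed to the bench in any order: 120 mm along its x, 95 mm along y, 17 mm high, walls 3 mm, floor 6 mm thick, no dividers, a paper card on the outside of the -x wall. Origin: centre of the underside, z up. The sample sits at x = +33 to +40 mm, |y| up to 15 mm; the rest of the floor is free.
- tray_tee: the tray with the sample tee in it; one of three like grey open trays, fixed to the bench in any order: 120 mm along its x, 95 mm along y, 17 mm high, walls 3 mm, floor 6 mm thick, no dividers, a paper card on the outside of the -x wall. Origin: centre of the underside, z up. The sample sits at x = +33 to +40 mm, |y| up to 15 mm; the rest of the floor is free.
- tray_adaptor: the tray with the sample adaptor in it; one of three like grey open trays, fixed to the bench in any order: 120 mm along its x, 95 mm along y, 17 mm high, walls 3 mm, floor 6 mm thick, no dividers, a paper card on the outside of the -x wall. Origin: centre of the underside, z up. The sample sits at x = +33 to +40 mm, |y| up to 15 mm; the rest of the floor is free.
- sample_attenuator: sample of its kind: fixed attenuator, silver-grey: a bar lying on its side, 65 mm long along its own y, 22 mm wide along x, 19 mm high, stepped round ends with a thicker hexagonal middle. Origin: centre of the underside; z up. Already in its tray at the start; stays there. It lies across the tray, its length along the tray's y (within 0.1 rad).
- sample_tee: sample of its kind: silver-grey T-shaped coaxial tee piece lying flat, 14 mm high: a round bar 34 mm long along its own y with its centreline at x = +8 mm, and a round stem from it to x = -14 mm (29 mm over all along x; both 14 mm thick). Origin: on the underside, 14 mm from the stem's end; z up. Already in its tray at the start; stays there.
- sample_adaptor: sample of its kind: silver-grey coaxial adaptor standing upright on its nut: stepped round part, 20 mm across at the foot (the thick nut), narrower above, 36 mm high. Origin: centre of the underside; z up along its axis. Already in its tray at the start; stays there.
- attenuator: loose on the bench: fixed attenuator, silver-grey: a bar lying on its side, 65 mm long along its own y, 22 mm wide along x, 19 mm high, stepped round ends with a thicker hexagonal middle. Origin: centre of the underside; z up. 60 g.
- tee: loose on the bench: silver-grey T-shaped coaxial tee piece lying flat, 14 mm high: a round bar 34 mm long along its own y with its centreline at x = +8 mm, and a round stem from it to x = -14 mm (29 mm over all along x; both 14 mm thick). Origin: on the underside, 14 mm from the stem's end; z up. 35 g.
- adaptor_1: loose on the bench: silver-grey coaxial adaptor standing upright on its nut: stepped round part, 20 mm across at the foot (the thick nut), narrower above, 36 mm high. Origin: centre of the underside; z up along its axis. 45 g.
- adaptor_2: second loose one, same as adaptor_1: silver-grey coaxial adaptor standing upright on its nut: stepped round part, 20 mm across at the foot (the thick nut), narrower above, 36 mm high. Origin: centre of the underside; z up along its axis. 45 g.

How it is judged:
By the outcome, as a careful person would: the job done as asked, in the order asked, and still so for the second after the job is handed in, with the robot touching nothing.
It also fails if it takes over 96 s, if anything falls off the work surface, if the arm or the gripper's body presses on something with over 40 N, if the wrist force passes 120 N, or if a joint passes its speed limit or range.

ROBOT

A 6-joint arm with a two-finger parallel gripper is mounted at the origin on a cart in front of the work surface, level with it; the furniture and walls round the work are solid. World frame = base frame: x ahead of the robot, y to its left, z up, the work surface at z = 0. Lengths are in mm, angles in rad, forces in N, time in s.
With the tool pointing down it reaches from about 325 to 900 mm from the base axis. Payload 3.5 kg.
Tool frame: the origin (TCP) lies midway between the tips of the shut fingers; the grasp point (between the pads) lies 19 mm behind it (r.tcp_to_grasp is the distance from the TCP to the grasp point, in mm); z points along the fingers, y is the line along which they close (so a half turn about z gives the same grasp; the last joint's range is limited). The gripper opens to 85 mm and grips with 20 to 120 N. Pads are 22 mm wide; open, the fingers measure 114 mm over their backs; the gripper's body (76 mm by 85 mm) begins 54 mm behind the grasp point. The pads swing forward as they close: fully open they stand 13 mm farther back than shut.
Start: joints at [-1.437, 0.276, -0.026, 1.268, 0, 1.467], TCP at [146.608, -607.559, 231.313] pointing down, gripper open.
Joint ranges: [-3.12, 3.12], [-0.85, 1.88], [-1.08, 1.24], [-1.95, 2.15], [-1.57, 1.53], [-3.14, 3.14]. Speed limits (rad/s): [2.57, 2.57, 3.14, 3.14, 3.14, 3.14].

INTERFACE

Orientations are given as a unit quaternion [w, x, y, z].
In Python, from rig import r gives the robot as it stands. The module is installed in compiled form; this text tells all that it offers.
- The arm moves only by the tool carry_out, never from a script. Its argument "steps" is a list of rows, each a list of 5 numbers: the shift along the tool's x, y, z in m, then the turn about the tool's z in degrees, then the finger opening in m, from 0 to 0.0854. In form: [[dx, dy, dz, yaw, hand], ...]. A call has 1 to 10 rows; each row shifts and turns the commanded pose from where the row before left it, along the tool's axes as they then stand; what a row does not reach is not made up. A row lasts 1/8 s, in which the tool goes at most 62.5 mm and 10.7 degrees, less where a joint would pass 70% of its speed; a pose out of reach is approached as far as the arm can. A call is refused whole if a number of a shift passes 0.0625 or a number of a turn 10.7, either way. A call with a gripper value outside its range is refused whole. The fingers move at their own pace and stop on an object; "force" is the grip in N (left out, the last holds). Time passes only in rows, so rows that do not move let the fingers close. It gives the time, the measured TCP pose, the force, the opening and the grip force at its end, in the units of the state.
- r.get_obs(): the state, without advancing time (a new reading comes with each control period).
- r.get_image(name): name is "scene" or "top"; returns the picture (400x640x3 uint8, red, green, blue); there is no depth.
- r.get_calibration(name): a dict with "K" (3x3 intrinsics, pixels), "extrinsics" (4x4, takes a point from camera to world coordinates). Camera axes: x right, y up, looking along -z (the intrinsics and any distortion apply to the point x, -y, -z); pixel columns grow to the right and rows downward; lengths in mm; the calibration is good to about 2 mm. A picture is of the moment at which its call begins. get_calibration takes no time and is no camera call.
- r.close_job(): hands the job in; it is judged then, once.
The state is a dict: "time": time; "joint_positions": joint angles; "joint_velocities": joint speeds; "joint_torque": joint torques, N m; "tool_pos": TCP position; "tool_rot": TCP orientation; "wrist_force": force on the tool from outside, world axes, zero at the start; "torque": the same for the moment, N m; "opening": opening from 0.0 (shut) to 1.0 (fully open); "grasp_force": force on a finger pad.
Only numpy, scipy, OpenCV 4.12 (cv2) and the standard library are available. Lean on these libraries where they do the work, as an engineer would, in place of code of your own. Each camera call takes 0.05 s, during which the arm holds its last target. There are 200 camera calls.

## Working session

There is one attempt and no reset: what is moved stays moved. The work goes in short steps, Python scripts to look and compute and a tool call to move; the robot and the scene stay as the last step left them, time stands still between calls to the robot, and variables do not carry over. Pictures are saved under pics/ and viewed, at most 14 in all, crops included, and the job is handed in when it is done.

Besides the shell and the picture viewer there is one more tool, called as name(argument=value, ...) on one line, values as JSON. carry_out: Moves the arm, as the interface text tells. Its arguments: {"type":"object","properties":{"steps":{"type":"array","items":{"type":"array","items":{"type":"number"}}},"force":{"type":"number"}},"required":["steps"]}

```bash
mkdir -p pics; python3 - <<'E'
from rig import r
import cv2,numpy as np
np.set_printoptions(precision=4,suppress=True)
for n in("top","scene"):
    im=r.get_image(n);cv2.imwrite(f"pics/{n}0.png",im[:,:,::-1]);c=r.get_calibration(n);print(n,c)
print(r.get_obs())
E
```

```text
top {'K': array([[449.2245,   0.    , 317.1761],
       [  0.    , 449.2245, 207.6789],
       [  0.    ,   0.    ,   1.    ]]), 'extrinsics': array([[  0.0083,   0.9823,  -0.1873, 315.8611],
       [ -0.9999,   0.0092,   0.0042, 235.2769],
       [  0.0058,   0.1873,   0.9823, 879.2393],
       [  0.    ,   0.    ,   0.    ,   1.    ]])}
scene {'K': array([[496.4529,   0.    , 307.0857],
       [  0.    , 496.4529, 205.3038],
       [  0.    ,   0.    ,   1.    ]]), 'extrinsics': array([[   0.9128,    0.2904,   -0.2872,  252.2392],
       [  -0.408 ,    0.6803,   -0.6089, -289.5654],
       [   0.0186,    0.6729,    0.7395,  673.4562],
       [   0.    ,    0.    ,    0.    ,    1.    ]])}
{'time': 0.1, 'joint_positions': array([-1.4374,  0.2771, -0.0277,  1.2679, -0.    ,  1.4674]), 'joint_velocities': array([-0.0008, -0.0015,  0.0041, -0.0001, -0.002 , -0.0008]), 'joint_torque': array([  0.0001, -44.6708,  29.6129,   0.0085,  -0.0002,  -0.    ]), 'tool_pos': array([ 146.5326, -606.8795,  230.2411]), 'tool_rot': array([-0.001 ,  0.993 ,  0.1181, -0.    ]), 'wrist_force': array([0.089 , 0.0054, 0.1504]), 'torque': array([0.0356, 0.0114, 0.0222]), 'grasp_force': 0.0, 'opening': 1.0009344070917834}
```

View pics/top0.png

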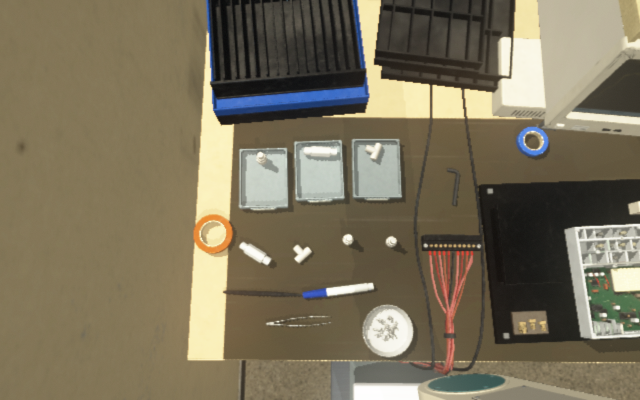

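View pics/scene0.png

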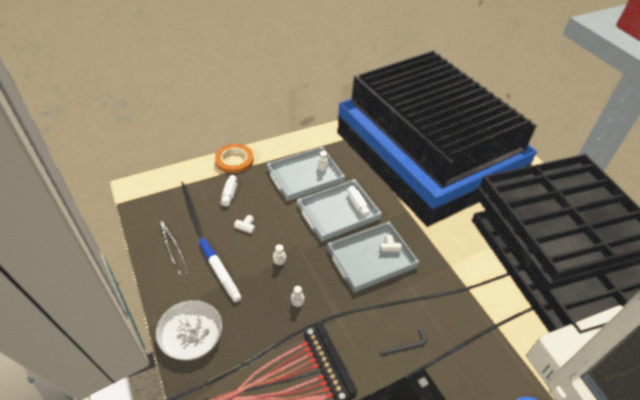

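The top view shows the adaptor, attenuator and tee trays at about (263,180), (319,171) and (377,169). The loose attenuator is at (255,253), the tee at (302,254), and the adaptors at (348,240) and (391,242). The scene view agrees with this.

```bash
cat > h.py <<'E'
from rig import r
import cv2,numpy as np
np.set_printoptions(precision=3,suppress=True)
def ray(n,uv):
    c=r.get_calibration(n);K,E=np.array(c["K"]),np.array(c["extrinsics"])
    d=np.array([(uv[0]-K[0,2])/K[0,0],-(uv[1]-K[1,2])/K[1,1],-1.])
    return E[:3,3],E[:3,:3]@d
def plane(n,uv,z):
    o,d=ray(n,uv);return (o+d*(z-o[2])/d[2])[:2]
def tri(a,b):
    (o,d),(p,e)=ray("top",a),ray("scene",b)
    s=np.linalg.lstsq(np.c_[d,-e],p-o,rcond=None)[0];A,B=o+s[0]*d,p+s[1]*e
    return (A+B)/2,np.linalg.norm(A-B)
def blobs(im,box,thr=150,lo=30,hi=900):
    x0,y0,x1,y1=box;s=im[y0:y1,x0:x1].astype(int)
    m=((s.min(2)>thr)&(s.max(2)-s.min(2)<45)).astype(np.uint8)
    cs=cv2.findContours(m,cv2.RETR_EXTERNAL,cv2.CHAIN_APPROX_NONE)[0]
    return [c+[x0,y0] for c in cs if lo<cv2.contourArea(c)<hi]
E
python3 - <<'E'
from h import *
top=cv2.imread("pics/top0.png")[:,:,::-1];sc=cv2.imread("pics/scene0.png")[:,:,::-1]
for n,im,box in(("top",top,(236,225,410,272)),("scene",sc,(205,170,320,312))):
    for c in blobs(im,box,110):
        q=c[:,0,:]; mu=cv2.moments(c);u=(mu["m10"]/mu["m00"],mu["m01"]/mu["m00"])
        P=np.array([plane(n,p,8) for p in q],np.float32);R=cv2.minAreaRect(P)
        print(n,np.array(u),cv2.boundingRect(c),"c@8",plane(n,u,8),"rect",np.array(R[0]),np.array(R[1]),R[2])
# trays
s=top.astype(int);
for name,box in(("A",(232,135,292,218)),("T",(292,130,348,210)),("E",(348,130,408,208))):
    x0,y0,x1,y1=box;w=s[y0:y1,x0:x1]
    m=(w.min(2)>85).astype(np.uint8);cs=cv2.findContours(m,cv2.RETR_EXTERNAL,cv2.CHAIN_APPROX_NONE)[0];c=max(cs,key=cv2.contourArea)+[x0,y0]
    P=np.array([plane("top",p,17) for p in c[:,0]],np.float32);R=cv2.minAreaRect(P);print(name,cv2.boundingRect(c),np.array(R[0]),np.array(R[1]),R[2])
a=cv2.resize(top[130:280,230:410],None,fx=4,fy=4,interpolation=cv2.INTER_CUBIC)
cv2.imwrite("pics/topc.png",a[:,:,::-1])
E
```

```text
top [300.955 252.764] (293, 245, 19, 18) c@8 [392.814 262.266] rect [395.305 265.11 ] [30.251 35.479] 45.555274963378906
top [254.741 252.975] (239, 242, 32, 23) c@8 [391.619 351.689] rect [392.091 352.264] [68.433 22.577] 58.528900146484375
top [390.792 241.055] (386, 236, 11, 11) c@8 [417.144  87.585] rect [417.248  87.168] [19.514 19.743] 88.82971954345703
top [347.196 238.944] (342, 234, 11, 11) c@8 [420.515 172.554] rect [420.422 172.917] [19.584 19.581] 0.5108278393745422
scene [209.368 307.825] (205, 302, 13, 10) c@8 [288.111 124.368] rect [291.    125.675] [15.627 20.063] 66.54027557373047
scene [297.207 295.679] (291, 285, 14, 21) c@8 [419.047  90.991] rect [420.06   92.188] [36.207 20.225] 67.1675033569336
scene [224.502 277.577] (208, 255, 34, 47) c@8 [325.922 167.81 ] rect [326.031 168.498] [18.743 99.146] 7.9720892906188965
scene [278.901 254.366] (272, 244, 15, 21) c@8 [422.651 176.163] rect [423.95  176.822] [41.221 23.166] 54.954986572265625
scene [244.972 223.723] (234, 214, 21, 19) c@8 [393.013 261.264] rect [391.781 263.007] [41.925 34.667] 71.56674194335938
scene [310.761 209.834] (297, 191, 23, 46) c@8 [512.266 245.724] rect [504.829 242.439] [107.336  40.34 ] 64.99268341064453
scene [228.519 190.095] (220, 175, 18, 31) c@8 [392.024 350.531] rect [392.952 351.555] [78.7   24.522] 58.88053894042969
A (238, 147, 50, 64) [538.694 340.359] [128.159  97.114] 1.1951903104782104
T (293, 139, 52, 64) [555.609 230.312] [127.854  98.054] 2.563432455062866
E (351, 138, 51, 63) [560.509 116.07 ] [127.62   97.977] 0.5934619903564453
```

View pics/topc.png

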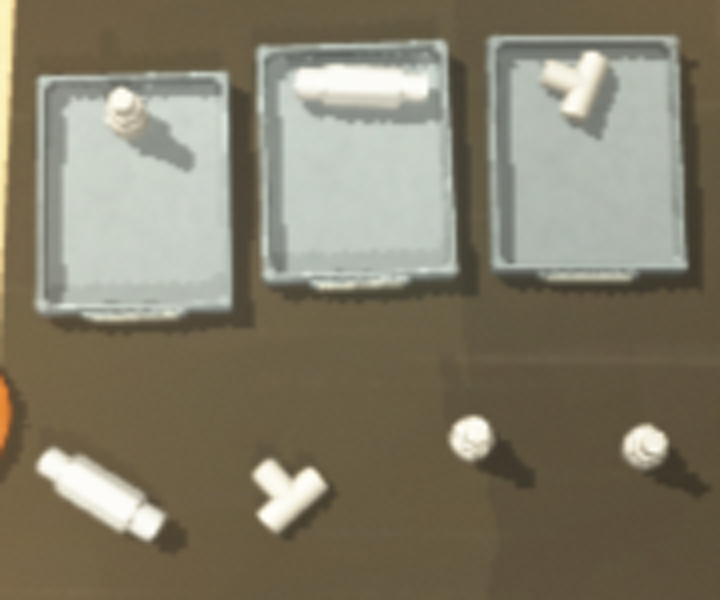

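carry_out(steps=[[0,0,0,-9.5,0.045],[0,0,0,-9.5,0.045],[0,0,0,-9.5,0.045],[0,0,0,-9.5,0.045],[0,0,0,-9.6,0.045],[0,0,0,-9.6,0.045],[0,0,0,-9.6,0.045],[0,0,0,-9.6,0.045]], force=40)

```text
time: 1.1
tool_pos: [146.6, -607.1, 230.6]
tool_rot: [-0.001, 0.705, 0.709, 0.0]
wrist_force: [-0.4, 0.2, 0.5]
opening: 0.528
grasp_force: 0.0
```

carry_out(steps=[[0.05,0.019,0,0,0.045],[0.05,0.019,0,0,0.045],[0.05,0.019,0,0,0.045],[0.05,0.019,0,0,0.045],[0.05,0.019,0,0,0.045],[0.05,0.019,0,0,0.045],[0.05,0.019,0,0,0.045],[0.05,0.019,0,0,0.045],[0.05,0.019,0,0,0.045],[0,0,0,0,0.045]])

```text
time: 2.35
tool_pos: [318.0, -154.3, 230.9]
tool_rot: [-0.001, 0.705, 0.709, 0.0]
wrist_force: [-0.2, -0.4, 0.6]
opening: 0.528
grasp_force: 0.0
```

carry_out(steps=[[0.0483,0.0198,0,0,0.045],[0.0483,0.0198,0,0,0.045],[0.0483,0.0198,0,0,0.045],[0.0483,0.0198,0,0,0.045],[0.0485,0.0198,0,0,0.045],[0,0,0.05,0,0.045],[0,0,0.05,0,0.045],[0,0,0.05,0,0.045],[0,0,0.02,0,0.045],[0,0,0,0,0.045]])

```text
time: 3.6
tool_pos: [415.1, 82.9, 59.4]
tool_rot: [-0.002, 0.708, 0.706, -0.002]
wrist_force: [-1.2, -0.6, 0.7]
opening: 0.526
grasp_force: 0.0
```

```bash
python3 - <<'E'
from h import *
for n,(x0,y0,x1,y1) in(("top",(330,180,450,300)),("scene",(240,200,360,320))):
    im=r.get_image(n)[y0:y1,x0:x1];cv2.imwrite(f"pics/{n}1.png",cv2.resize(im,None,fx=4,fy=4)[:,:,::-1])
a=[cv2.imread(f"pics/{n}1.png") for n in("top","scene")];cv2.imwrite("pics/both1.png",cv2.resize(np.hstack(a),(800,400)))
E
```

```text
(no output)
```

View pics/both1.png

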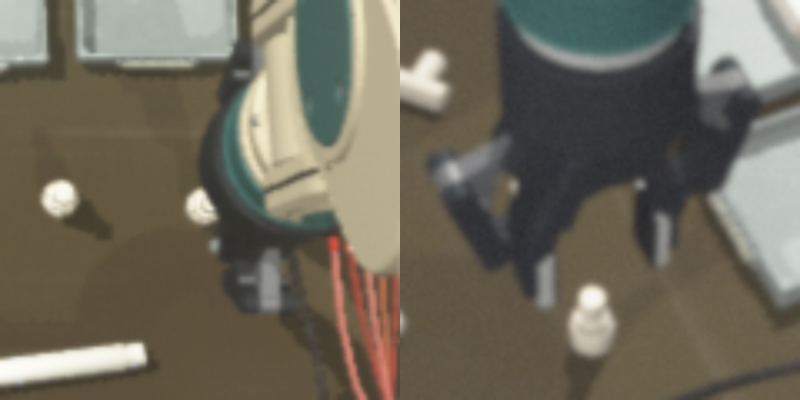

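The scene crop shows the open fingers straddling adaptor_2 at about (590,320) of the crop, slightly above it, so I go down and grip.

carry_out(steps=[[0.0045,0.002,0,0,0.045],[0,0,0.028,0,0.045],[0,0,0.028,0,0.045],[0,0,0,0,0.045],[0,0,0,0,0.01],[0,0,0,0,0.01],[0,0,0,0,0.01],[0,0,0,0,0.01]], force=40)

```text
time: 4.7
tool_pos: [420.6, 88.6, 6.8]
tool_rot: [0.001, 0.707, 0.707, 0.001]
wrist_force: [-1.6, 0.2, 6.8]
opening: 0.219
grasp_force: 39.2
```

carry_out(steps=[[0,0,-0.02,0,0.01],[0,0,-0.03,0,0.01],[0,0,-0.03,0,0.01],[0,0,0,0,0.01],[0,0,0,0,0.01]])

```text
time: 5.32
tool_pos: [418.7, 88.5, 85.0]
tool_rot: [-0.0, 0.707, 0.707, -0.0]
wrist_force: [-0.2, -0.9, -0.7]
opening: 0.217
grasp_force: 39.3
```

carry_out(steps=[[0.0466,0.0202,0,0,0.01],[0.0466,0.0202,0,0,0.01],[0.0466,0.0202,0,0,0.01],[0.0466,0.0202,0,0,0.01],[0.0466,0.0202,0,0,0.01],[0,0,0,0,0.01],[0,0,0,0,0.01]])

```text
time: 6.2
tool_pos: [518.5, 320.6, 83.4]
tool_rot: [-0.001, 0.707, 0.707, -0.002]
wrist_force: [-0.7, -0.1, -0.3]
opening: 0.213
grasp_force: 39.3
```

```bash
python3 - <<'E'
from h import *
print(r.get_obs()["tool_pos"])
a=[]
for n,(x0,y0,x1,y1) in(("top",(220,120,340,240)),("scene",(240,100,380,240))):
    a.append(cv2.resize(r.get_image(n)[y0:y1,x0:x1],(400,400)))
cv2.imwrite("pics/both2.png",np.hstack(a)[:,:,::-1])
E
```

```text
[518.513 320.587  83.443]
```

View pics/both2.png

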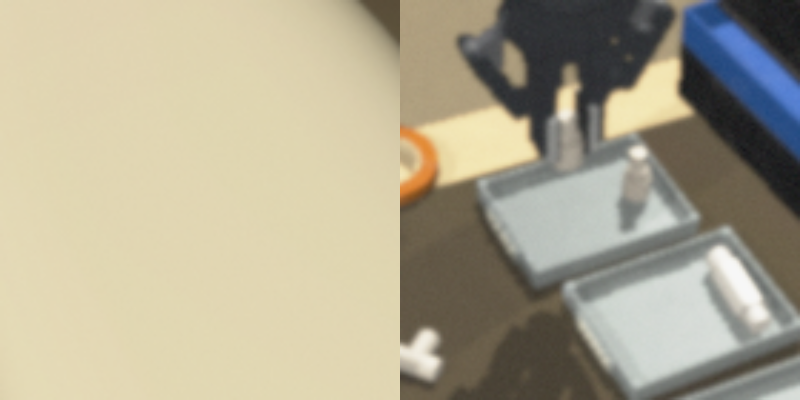

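The adaptor is upright in the fingers above the near half of its tray, at about (565,140) of the crop. Next I lower it.

carry_out(steps=[[0,0,0.03,0,0.01],[0,0,0.03,0,0.01],[0,0,0.008,0,0.01],[0,0,0.005,0,0.01],[0,0,0,0,0.01],[0,0,0,0,0.01]])

```text
time: 7.05
tool_pos: [521.2, 321.8, 13.5]
tool_rot: [0.0, 0.707, 0.707, 0.001]
wrist_force: [1.4, 0.0, -0.8]
opening: 0.214
grasp_force: 39.3
```

carry_out(steps=[[0,0,0.0015,0,0.01],[0,0,0,0,0.01],[0,0,0,0,0.022],[0,0,0,0,0.026],[0,0,0,0,0.032],[0,0,0,0,0.034],[0,0,-0.02,0,0.034],[0,0,-0.03,0,0.034],[0,0,-0.03,0,0.045],[0,0,0,0,0.045]])

```text
time: 8.3
tool_pos: [522.4, 322.5, 93.5]
tool_rot: [0.001, 0.707, 0.707, 0.003]
wrist_force: [-0.4, 0.5, 0.0]
opening: 0.53
grasp_force: 0.0
```

carry_out(steps=[[-0.0372,-0.025,0,0,0.045],[-0.0372,-0.025,0,0,0.045],[-0.0372,-0.025,0,0,0.045],[-0.0372,-0.025,0,0,0.045],[0,0,0,0,0.045],[0,0,0.03,0,0.045],[0,0,0,0,0.045]])

```text
time: 9.18
tool_pos: [418.1, 172.5, 58.7]
tool_rot: [-0.001, 0.707, 0.707, -0.002]
wrist_force: [-0.1, -0.5, 0.7]
opening: 0.526
grasp_force: 0.0
```

```bash
python3 - <<'E'
from h import *
print(r.get_obs()["tool_pos"])
a=[]
for n,(x0,y0,x1,y1) in(("scene",(210,190,330,310)),("scene",(240,100,380,240))):
    a.append(cv2.resize(r.get_image(n)[y0:y1,x0:x1],(400,400)))
cv2.imwrite("pics/both3.png",np.hstack(a)[:,:,::-1])
E
```

```text
[418.057 172.472  58.673]
```

View pics/both3.png

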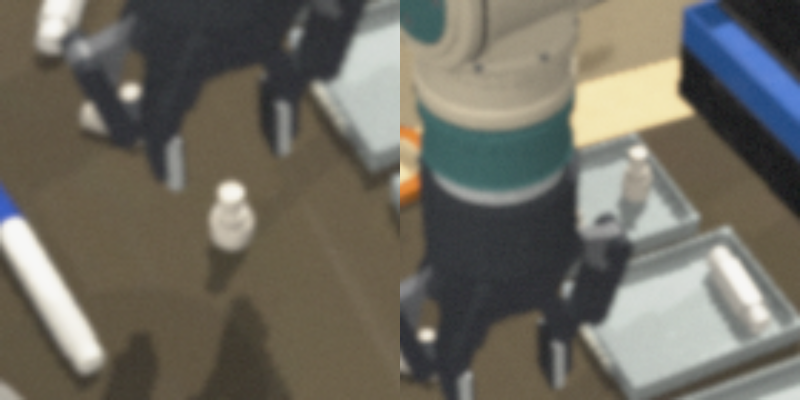

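The fingers straddle adaptor_1, seen at (232,220) of the crop; the placed adaptor is hidden by the arm here.

carry_out(steps=[[0.0005,0.001,0.028,0,0.045],[0,0,0.027,0,0.045],[0,0,0,0,0.045],[0,0,0,0,0.01],[0,0,0,0,0.01],[0,0,0,0,0.01],[0,0,0,0,0.01]])

```text
time: 10.15
tool_pos: [422.6, 173.7, 7.3]
tool_rot: [0.001, 0.707, 0.707, 0.001]
wrist_force: [-0.2, 0.1, 7.5]
opening: 0.214
grasp_force: 39.3
```

carry_out(steps=[[0,0,-0.02,0,0.01],[0,0,-0.03,0,0.01],[0,0,-0.03,0,0.01],[0,0,0,0,0.01],[0,0,0,0,0.01]])

```text
time: 10.78
tool_pos: [420.5, 173.0, 85.4]
tool_rot: [-0.0, 0.707, 0.707, -0.0]
wrist_force: [0.1, 0.2, -1.0]
opening: 0.212
grasp_force: 39.3
```

carry_out(steps=[[0.0468,0.025,0,0,0.01],[0.0468,0.025,0,0,0.01],[0.0468,0.025,0,0,0.01],[0.0468,0.025,0,0,0.01],[0,0,0,0,0.01],[0,0,0.03,0,0.01],[0,0,0.03,0,0.01],[0,0,0.008,0,0.01],[0,0,0.004,0,0.01],[0,0,0,0,0.01]])

```text
time: 12.02
tool_pos: [521.6, 360.3, 14.5]
tool_rot: [0.0, 0.707, 0.707, 0.0]
wrist_force: [-0.4, -0.1, -0.4]
opening: 0.213
grasp_force: 39.3
```

carry_out(steps=[[0,0,0.0015,0,0.01],[0,0,0,0,0.01],[0,0,0,0,0.01]])

```text
time: 12.4
tool_pos: [522.3, 360.9, 13.3]
tool_rot: [0.0, 0.707, 0.707, 0.001]
wrist_force: [0.6, 0.0, 2.9]
opening: 0.213
grasp_force: 39.7
```

carry_out(steps=[[0,0,0,0,0.022],[0,0,0,0,0.026],[0,0,0,0,0.032],[0,0,0,0,0.034],[0,0,-0.02,0,0.034],[0,0,-0.03,0,0.034],[0,0,-0.03,0,0.045],[0,0,0,0,0.045]])

```text
time: 13.4
tool_pos: [524.0, 362.0, 96.9]
tool_rot: [0.001, 0.707, 0.707, 0.004]
wrist_force: [-0.3, -0.4, 0.3]
opening: 0.525
grasp_force: 0.0
```

carry_out(steps=[[-0.003,-0.0428,0,0,0.045],[-0.003,-0.0428,0,0,0.045],[-0.003,-0.0428,0,0,0.045],[0,0,0,10.5,0.045],[0,0,0,10.5,0.045],[0,0,0,10.5,0.045],[0,0,0.035,0,0.045],[0,0,0,0,0.045],[0,0,0,0,0.045]])

```text
time: 14.52
tool_pos: [392.6, 351.3, 57.6]
tool_rot: [0.0, 0.873, 0.488, -0.0]
wrist_force: [0.4, 0.4, 1.1]
opening: 0.526
grasp_force: 0.0
```

```bash
python3 - <<'E'
from h import *
o=r.get_obs();print(o["tool_pos"],o["tool_rot"],o["joint_positions"])
a=[]
for n,(x0,y0,x1,y1) in(("scene",(170,120,290,240)),("scene",(240,100,380,240))):
    a.append(cv2.resize(r.get_image(n)[y0:y1,x0:x1],(400,400)))
cv2.imwrite("pics/both4.png",np.hstack(a)[:,:,::-1])
E
```

```text
[392.633 351.294  57.572] [ 0.     0.873  0.488 -0.   ] [ 0.607  0.262 -0.448  0.862 -0.     2.728]
```

View pics/both4.png

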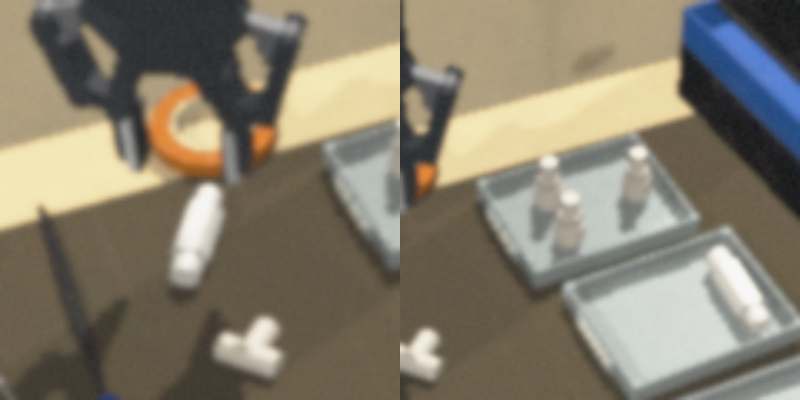

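Both adaptors stand upright in the adaptor tray at (547,185) and (568,222) of the crop. The fingers are lined up over the attenuator.

carry_out(steps=[[0,0,0.027,0,0.045],[0,0,0.027,0,0.045],[0,0,0,0,0.045],[0,0,0,0,0.01],[0,0,0,0,0.01],[0,0,0,0,0.01],[0,0,0,0,0.01]])

```text
time: 15.5
tool_pos: [394.0, 352.3, 5.0]
tool_rot: [-0.0, 0.873, 0.488, 0.002]
wrist_force: [-0.2, -0.6, 6.6]
opening: 0.219
grasp_force: 39.3
```

carry_out(steps=[[0,0,-0.02,0,0.01],[0,0,-0.03,0,0.01],[0,0,-0.03,0,0.01],[0,0,0,0,0.01],[0,0,0,0,0.01]])

```text
time: 16.12
tool_pos: [392.4, 351.1, 82.9]
tool_rot: [0.0, 0.873, 0.488, -0.0]
wrist_force: [-0.8, -0.3, -0.7]
opening: 0.219
grasp_force: 39.5
```

carry_out(steps=[[0,0,0,-8.5,0.01],[0,0,0,-8.5,0.01],[0,0,0,-8.5,0.01],[0,0,0,-8.5,0.01],[-0.0315,0.0348,0,0,0.01],[-0.0315,0.0348,0,0,0.01],[-0.0315,0.0348,0,0,0.01],[-0.0315,0.0348,0,0,0.01],[0,0,0,0,0.01],[0,0,0,0,0.01]])

```text
time: 17.38
tool_pos: [535.7, 231.1, 81.7]
tool_rot: [-0.001, 0.692, 0.722, -0.001]
wrist_force: [0.1, -0.3, 0.2]
opening: 0.224
grasp_force: 39.5
```

```bash
python3 - <<'E'
from h import *
o=r.get_obs();print(o["tool_pos"],o["tool_rot"])
cv2.imwrite("pics/s5.png",cv2.resize(r.get_image("scene")[130:270,260:420],(640,560))[:,:,::-1])
E
```

```text
[535.702 231.099  81.689] [-0.001  0.692  0.722 -0.001]
```

View pics/s5.png

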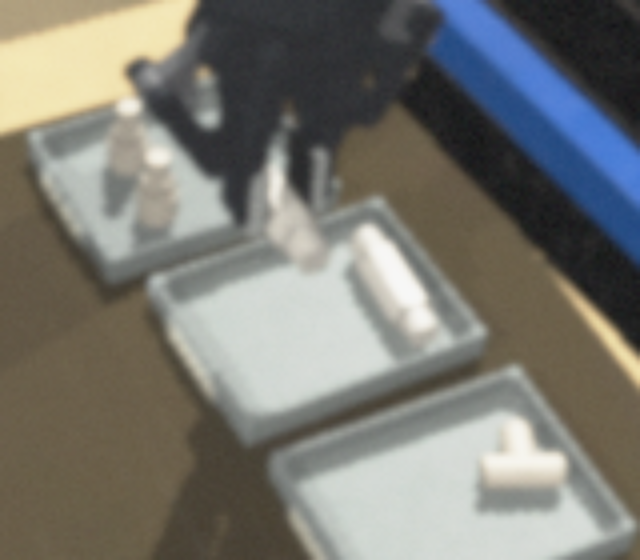

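The attenuator is held level over the middle tray, parallel to the sample. Next I lower it, aiming for about 1 mm above contact first.

carry_out(steps=[[0,0,0.03,0,0.01],[0,0,0.03,0,0.01],[0,0,0.008,0,0.01],[0,0,0.004,0,0.01],[0,0,0,0,0.01],[0,0,0,0,0.01]])

```text
time: 18.18
tool_pos: [538.3, 231.9, 12.5]
tool_rot: [0.001, 0.692, 0.722, 0.001]
wrist_force: [0.1, -0.8, -0.4]
opening: 0.223
grasp_force: 39.5
```

carry_out(steps=[[0,0,0.0015,0,0.01],[0,0,0,0,0.01],[0,0,0,0,0.01]])

```text
time: 18.55
tool_pos: [538.3, 231.8, 11.0]
tool_rot: [0.0, 0.692, 0.722, 0.001]
wrist_force: [-1.5, -0.7, 6.8]
opening: 0.221
grasp_force: 40.1
```

carry_out(steps=[[0,0,0,0,0.022],[0,0,0,0,0.027],[0,0,0,0,0.033],[0,0,0,0,0.035],[0,0,-0.02,0,0.035],[0,0,-0.03,0,0.035],[0,0,-0.03,0,0.055],[0,0,0,0,0.055],[0,0,0,0,0.055]])

```text
time: 19.68
tool_pos: [536.7, 231.3, 89.2]
tool_rot: [-0.0, 0.692, 0.722, -0.0]
wrist_force: [0.1, -1.0, -1.0]
opening: 0.639
grasp_force: 0.0
```

```bash
python3 - <<'E'
from h import *
o=r.get_obs();print(o["tool_pos"],o["tool_rot"])
im=r.get_image("scene");c=blobs(im,(222,205,265,245),110)[0]
mu=cv2.moments(c);u=(mu["m10"]/mu["m00"],mu["m01"]/mu["m00"])
print(tri((300.955,252.764),u),cv2.boundingRect(c))
top=cv2.imread("pics/top0.png")[:,:,::-1];c=[c for c in blobs(top,(285,240,320,270),110)][0]
P=np.array([plane("top",p,7) for p in c[:,0]]);m=plane("top",(300.955,252.764),7)
for a in range(35,60,3):
    t=np.radians(a);e=np.array([np.cos(t),np.sin(t)]);f=np.array([-e[1],e[0]])
    print(a,np.ptp(P@e),np.ptp(P@f),((P@e).min()+7)*e+((P@f).max()+(P@f).min())/2*f)
E
```

```text
[536.722 231.343  89.184] [-0.     0.692  0.722 -0.   ]
(array([393.237, 262.27 ,   6.459]), np.float64(0.5769023408218117)) (234, 215, 21, 18)
35 31.658955625841315 36.41974974895455 [388.515 258.778]
38 31.088967968801796 36.28880068268064 [389.077 259.052]
41 30.834093229885752 36.05838653613911 [389.32  259.134]
44 30.494704384678187 35.72913885848972 [389.566 259.253]
47 30.678867510736097 35.54931019644778 [389.447 258.999]
50 31.459514751810616 35.599856933119696 [388.976 258.303]
53 32.153933649674514 35.55282693645364 [388.591 257.577]
56 32.76022085039722 35.40834911240145 [388.295 256.831]
59 33.276714562903976 35.166819464636376 [388.088 256.074]
```

carry_out(steps=[[0.0087,-0.0363,0,0,0.055],[0.0087,-0.0363,0,0,0.055],[0.0087,-0.0363,0,0,0.055],[0.0087,-0.0363,0,0,0.055],[0,0,0,9.4,0.055],[0,0,0,9.4,0.055],[0,0,0,9.4,0.055],[0,0,0,9.4,0.055],[0,0,0,9.3,0.055],[0,0,0.03,0,0.055]])

```text
time: 20.98
tool_pos: [392.1, 260.7, 60.2]
tool_rot: [-0.0, 0.922, 0.387, 0.002]
wrist_force: [0.0, 0.6, -0.6]
opening: 0.645
grasp_force: 0.0
```

carry_out(steps=[[0,0,0,0,0.055],[0,0,0,0,0.055]])

```text
time: 21.22
tool_pos: [390.1, 259.8, 59.5]
tool_rot: [0.0, 0.922, 0.387, -0.001]
wrist_force: [0.7, -0.5, 0.0]
opening: 0.642
grasp_force: 0.0
```

```bash
python3 - <<'E'
from h import *
o=r.get_obs();print(o["tool_pos"],o["tool_rot"],o["joint_positions"])
a=[]
im=r.get_image("scene")
for x0,y0,x1,y1 in((190,150,310,270),(270,120,410,260)):
    a.append(cv2.resize(im[y0:y1,x0:x1],(400,400)))
cv2.imwrite("pics/both6.png",np.hstack(a)[:,:,::-1])
E
```

```text
[390.147 259.758  59.487] [ 0.     0.922  0.387 -0.001] [ 0.449  0.167 -0.567  0.839 -0.     2.796]
```

View pics/both6.png

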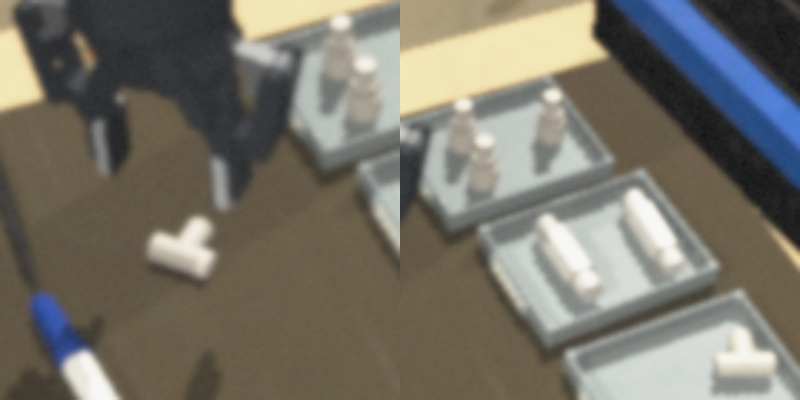

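The attenuator lies flat in its tray next to the sample, at (565,260) of the crop. The fingers line up with the tee's bar at (180,255).

carry_out(steps=[[0,0,0.028,0,0.055],[0,0,0.0275,0,0.055],[0,0,0,0,0.055],[0,0,0,0,0.022],[0,0,0,0,0.022],[0,0,0,0,0.022],[0,0,0,0,0.022]])

```text
time: 22.15
tool_pos: [392.1, 260.7, 5.8]
tool_rot: [-0.0, 0.922, 0.387, 0.001]
wrist_force: [-0.8, -1.0, 6.8]
opening: 0.38
grasp_force: 40.1
```

carry_out(steps=[[0,0,-0.02,0,0.022],[0,0,-0.03,0,0.022],[0,0,-0.03,0,0.022],[0,0,0,0,0.022],[0,0,0,0,0.022]])

```text
time: 22.78
tool_pos: [390.3, 259.8, 84.0]
tool_rot: [0.0, 0.922, 0.387, -0.0]
wrist_force: [-0.4, -0.4, 0.7]
opening: 0.377
grasp_force: 39.9
```

carry_out(steps=[[0.0011,0.0524,0,0,0.022],[0.0011,0.0524,0,0,0.022],[0.0011,0.0524,0,0,0.022],[0.0011,0.0524,0,0,0.022],[0,0,0,0,0.022],[0,0,0,0,0.022]])

```text
time: 23.52
tool_pos: [541.7, 116.3, 82.7]
tool_rot: [-0.001, 0.922, 0.387, -0.002]
wrist_force: [-0.7, -0.5, -0.4]
opening: 0.379
grasp_force: 40.0
```

```bash
python3 - <<'E'
from h import *
o=r.get_obs();print(o["tool_pos"],o["tool_rot"])
cv2.imwrite("pics/s7.png",cv2.resize(r.get_image("scene")[150:310,290:450],(560,560))[:,:,::-1])
E
```

```text
[541.658 116.301  82.671] [-0.001  0.922  0.387 -0.002]
```

View pics/s7.png

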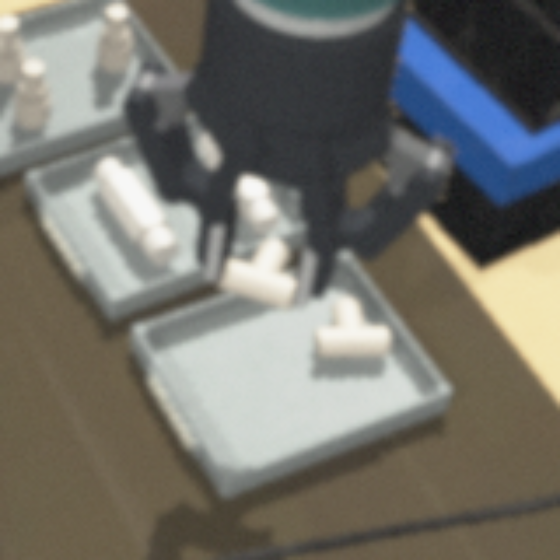

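The tee is held level over its tray, clear of the sample at (350,340), so I lower it.

carry_out(steps=[[0,0,0.03,0,0.022],[0,0,0.03,0,0.022],[0,0,0.008,0,0.022],[0,0,0.0045,0,0.022],[0,0,0,0,0.022],[0,0,0,0,0.022]])

```text
time: 24.32
tool_pos: [544.4, 116.7, 12.8]
tool_rot: [0.0, 0.922, 0.387, 0.001]
wrist_force: [-0.1, 0.9, -0.1]
opening: 0.376
grasp_force: 40.0
```

carry_out(steps=[[0,0,0.0015,0,0.022],[0,0,0,0,0.022],[0,0,0,0,0.022]])

```text
time: 24.7
tool_pos: [544.5, 116.6, 11.8]
tool_rot: [0.0, 0.922, 0.387, 0.001]
wrist_force: [-1.6, 0.1, 6.1]
opening: 0.377
grasp_force: 40.7
```

Contact. Next I release, rise, and pull back toward the robot's right so the cameras see clearly.

carry_out(steps=[[0,0,0,0,0.036],[0,0,0,0,0.04],[0,0,0,0,0.043],[0,0,0,0,0.043],[0,0,-0.02,0,0.043],[0,0,-0.04,0,0.043],[0,0,-0.05,0,0.043],[0,0,-0.05,0,0.043],[0,0,0,0,0.043]])

```text
time: 25.82
tool_pos: [547.4, 116.8, 175.5]
tool_rot: [0.002, 0.922, 0.387, 0.005]
wrist_force: [0.4, -0.1, 0.4]
opening: 0.506
grasp_force: 0.0
```

carry_out(steps=[[-0.05,0,0,0,0.043],[-0.05,0,0,0,0.043],[-0.05,0,0,0,0.043],[-0.05,0,0,0,0.043],[-0.05,0,0,0,0.043],[0,0,0,0,0.043]])

```text
time: 26.58
tool_pos: [365.3, -63.1, 168.9]
tool_rot: [-0.001, 0.923, 0.385, -0.001]
wrist_force: [0.9, -1.0, -0.4]
opening: 0.501
grasp_force: 0.0
```

```bash
python3 - <<'E'
from h import *
print(r.get_obs()["tool_pos"])
a=[cv2.resize(r.get_image(n)[y0:y1,x0:x1],(400,400)) for n,(x0,y0,x1,y1) in(("top",(230,120,410,300)),("scene",(260,130,430,300)))]
cv2.imwrite("pics/both8.png",np.hstack(a)[:,:,::-1])
E
```

```text
[365.312 -63.084 168.908]
```

View pics/both8.png

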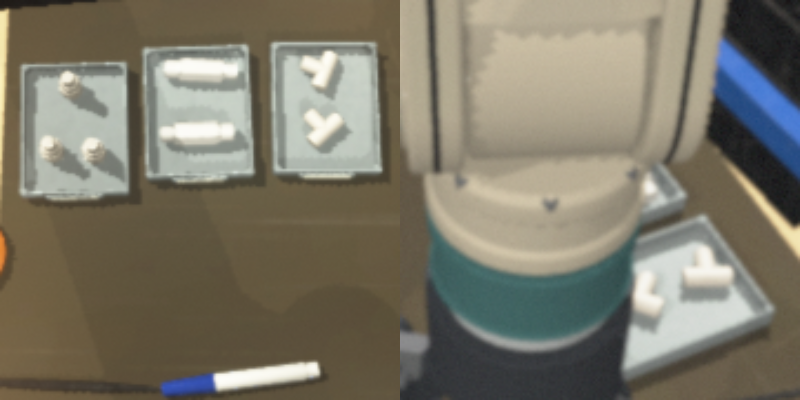

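The top view shows all four parts flat or upright in their matching trays: adaptors at (50,148) and (93,150), attenuator at (197,132), tee at (323,128). The samples have not moved.

```bash
python3 -c "
from rig import r
print(r.close_job())"
```

```text
the job is handed in; nothing more can be done
None
```

All four loose parts are in the trays with their matching samples: both adaptors upright, the attenuator and tee flat, the samples unmoved in the last picture. I handed the job in at about 27 s; the close call gave no verdict.

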